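# Lock the stop screw: spanner on the lower nut, tighten the jam nut

## Robot

A 6-joint arm with a two-finger parallel gripper is mounted at the origin on the work surface. World frame = base frame: x ahead of the robot, y to its left, z up, the work surface at z = 0. Lengths are in m, angles in rad, forces in N, time in s.
With the tool pointing down it reaches from about 0.35 to 0.975 m from the base axis. Payload 7.1 kg.
Tool frame: the origin (TCP) lies at the very end of the fingers, on their centre line; the grasp point (between the pads) lies 19 mm behind it; z points along the fingers, y is the line along which they close (so a half turn about z gives the same grasp; the last joint's range is limited). The gripper opens to 88 mm and grips with 3 to 60 N. Pads are 20 mm wide; open, the fingers measure 115 mm over their backs; the gripper's body (75 mm by 178 mm) begins 61 mm behind the grasp point.
Start: joints at [-1.157, 0.423, 1.63, -0, 1.089, -0.019], TCP at [0.262, -0.567, 0.223] pointing down, gripper open.
Joint ranges: [-3, 3], [-0.9, 2.11], [0.09, 2.58], [-1.31, 4.45], [0.11, 2.69], [-2.54, 2.54]. Speed limits (rad/s): [2.39, 2.39, 3.01, 3.14, 3.14, 3.14].

## Interface

Orientations are given as a unit quaternion [w, x, y, z].
In Python, from rig import ctrl gives the robot as it stands. The module is installed in compiled form; this text tells all that it offers.
- The arm moves only by the shell command python3 -m jog 'ROWS'. ROWS is JSON, a list of rows, each a list of 7 numbers: the shift along the tool's x, y, z as a fraction of full scale, then the turn, a rotation vector about the tool's x, y, z as a fraction of full scale, then the opening, from -1 (shut) to 1 (fully open). A call has 1 to 10 rows; each row shifts and turns the commanded pose from where the row before left it, along the tool's axes as they then stand; what a row does not reach is not made up. Full scale, the value 1, is 2 cm for a shift and 0.08 rad for a turn. A row lasts 1/8 s, in which the tool goes at most 62.5 mm and 10.7 degrees, less where a joint would pass 70% of its speed; a pose out of reach is approached as far as the arm can. A call with a number of a shift or a turn outside -1 to 1 is refused whole. A call with a gripper value outside its range is refused whole. The fingers move at their own pace and stop on an object; the grip force is fixed at half the most. Time passes only in rows, so rows that do not move let the fingers close. It gives the time, the measured TCP pose, the force, the opening and the grip force at its end, in the units of the state.
- ctrl.get_obs(): the state, without advancing time (a new reading comes with each control period).
- ctrl.snapshot(name): name is "scene" or "top" or "wrist"; returns a dict with "pixels" (480x640x3 uint8, red, green, blue), "depth" (480x640 float32, m along the optical axis (not along the pixel's ray), 0 where there is no reading), "fx", "fy", "cx", "cy" (pixels), "rvec" (rotation vector, rad) and "tvec" (3), from world to camera coordinates, as OpenCV has them; the wrist camera has in their place "mount" (4x4, takes a point from camera to tool coordinates, whose origin is the TCP and whose axes are the flange's). Camera axes: x right, y down, z forward; pixel columns grow to the right and rows downward; lengths in m; the calibration is good to about 2 mm. A picture is of the moment at which its call begins: read the wrist's pose just before it.
- ctrl.close_job(): hands the job in; it is judged then, once.
Trained networks look in a picture, given as the dict that the camera call returned (one of the last four; its "shot" number tells which), for a name from the list of things; names that differ only in an ending like _2 or _b are one class to them, and where a whole thing is asked for, a point or a joint stands for the part that bears it (a point fixed in the world has none). Each returns a list of dicts, best first, with "confidence" (0 to 1); they miss things now and then, are a little off and sometimes report something else, mostly with a low value. They report only what shows in the picture. A call takes as long as a camera call. They do not tell look-alikes from the thing itself.
- ctrl.look_for(picture, query): "bbox" ([left, top, right, bottom] in pixels, round what is visible of it).
- ctrl.trace(picture, query): "region" (480x640 bool, what is visible of it) and "bbox" ([left, top, right, bottom] in pixels, round what is visible of it).
- ctrl.mark_of(picture, query): "position" ([column, row] in pixels: a listed point, or the origin of a listed thing).
The state is a dict: "time": time; "joints": joint angles; "joint_vel": joint speeds; "effort": joint torques, N m; "tool_pos": TCP position; "tool_rot": TCP orientation; "wrist_force": force on the tool from outside, world axes, zero at the start; "ft_torque": the same for the moment, N m; "gripper_width": finger opening in m; "gripper_force": force on a finger pad.
Only numpy, scipy, OpenCV 4.12 (cv2) and the standard library are available. Lean on these libraries where they do the work, as an engineer would, in place of code of your own. Each camera call takes 0.05 s, during which the arm holds its last target. There are 200 camera calls.

## Task

Lock the stop screw of the blowing mould: slide the big open-ended spanner onto the lower nut, flat on the plate with its handle beside the brace pin so that the pin keeps it from turning, let go of it, and then take the jam nut's lever by its knob and turn it clockwise until it is tight, pulling with about 15 N at the knob and never more than 25 N. The lower nut must keep its setting (a few degrees of play in the spanner is fine), and the spanner stays on the nut; let go of everything and leave the other things on the bench alone.

Things in the scene. Friction and masses are not known exactly. Their poses are not given: they have to be found in the camera images.
- nut_center (a point): Middle of the lower hexagon nut: steel, 36 mm across flats, 41.6 mm over corners, 20 mm high (10 to 30 mm above the table). z up; turns with the nut; two flats face +y and -y. Its x axis is, within 4 degrees, the stand's x, along which the spanner slides on. The nut is stiff on its screw (0.25 N m); unheld, the jam nut drags it round clockwise once landed on it.
- nut_corner (a point): The lower nut's corner that points away from the pin, 20.8 mm along +x of nut_center and level with it; it shows how far the lower nut has turned.
- stand: Stop-screw stand: dark steel plate 10 mm thick fixed on the table; origin under the screw axis at table height, x from the pin end to the nut, y left of that. Plate from -130 to 70 mm in x, 140 mm wide; a 90 mm wide tongue runs on to x = -200 mm. The 24 mm thick upright screw ends 65 mm above the table and carries the lower nut and, directly above that, the jam nut.
- brace_pin: Upright steel brace pin, 16 mm thick, 30 mm tall, fixed on the plate's tongue at x = -180, y = +22 mm of the stand; origin at its foot, axes as the stand's. With the spanner on the nut and in line with the stand's x, the handle passes the pin on its -y side with 4 mm to spare.
- pin_top (a point): Centre of the brace pin's top, 40 mm above the table. When the lower nut is dragged clockwise, the spanner handle swings those 4 mm against the pin and is held there.
- spanner_grip (a point): Grip point of the big open-ended flat spanner (dark steel, loose, about 0.4 kg): half-way up its handle (9 mm above its underside), near its balance point. x points along the handle to the open jaw, z up. Handle 20 mm wide, 18 mm high, from 130 mm behind this point to the head, 48 mm ahead. Starts flat on the table.
- spanner_jaw (a point): Middle of the spanner's jaw, 85 mm along +x from the grip point, 7.5 mm above the underside. The gap, open to +x, is 38 mm wide between parallel jaws 12 mm thick. Jaw tips 18 mm ahead of this point, throat wall 23 mm behind it: pushed home (throat on the nut's corner) this point is 2 mm past the nut's axis. 1 mm to spare on each side of the nut.
- spanner: The big spanner as a whole; origin on its underside below the grip point, axes as spanner_grip. Head 15 mm high, 62 mm wide.
- lever_grip (a point): Grip point, 74 mm above the table, on the axis of the jam nut's knob: an upright round black post 18 mm thick from 44 to 94 mm above the table, fixed on the end of the jam nut's flat lever arm (top 43.5 mm above the table), 85 mm from the screw axis. It swings level round the screw axis and stays where it is left; its height does not change.
- jam_nut: Jam nut with lever; origin on the screw axis, 31 mm above the table. Clockwise from above tightens: free (0.6 N at the knob) for 20 to 55 degrees, how far the poses do not tell, till it lands on the lower nut; then 3 N while lower nut and spanner take up some 5 to 15 degrees of play; then, spanner on the pin, 8 to 10 N, rising some 0.5 N per mm of knob travel.
- small_spanner: bystander: a small steel spanner, 150 mm long, far too small for these nuts; to be left alone
- vase: bystander: amber glass vase, 72 mm wide, 115 mm tall; origin under its centre; to be left alone
- tin: bystander: aluminium tin, 66 mm wide, 70 mm tall; origin under its centre; to be left alone
- paddle: bystander: flat wooden paddle, 260 mm long, 14 mm thick; origin between blade and handle; to be left alone
- jacks: bystander: black sprung steel tongs, 210 mm long, 10 mm thick; origin near the middle; to be left alone
- block: bystander: dark wooden block, 90 x 60 x 45 mm; to be left alone
- mallet: bystander: a hammer lying on the table, head to its +x; to be left alone
There are look-alikes about, which are no part of the job. Leave any yellow look-alike of the spanner alone.

How it is judged:
By the outcome, as a careful person would: the job done as asked, in the order asked, and still so for the second after the job is handed in, with the robot touching nothing.
It also fails if it takes over 72 s, if anything falls off the work surface, if the arm or the gripper's body presses on something with over 40 N, if the wrist force passes 120 N, or if a joint passes its speed limit or range.

## Working session

There is one attempt and no reset: what is moved stays moved. The work goes in short steps, Python scripts to look and compute and a shell command to move; the robot and the scene stay as the last step left them, time stands still between calls to the robot, and variables do not carry over. Pictures are saved under pics/ and viewed, at most 12 in all, crops included, and the job is handed in when it is done.

```bash
mkdir -p pics; cat > h.py <<'E'
import numpy as np, cv2
from rig import ctrl
from scipy.spatial.transform import Rotation as R
def TW(o):
    T=np.eye(4);q=o["tool_rot"];T[:3,:3]=R.from_quat([q[1],q[2],q[3],q[0]]).as_matrix();T[:3,3]=o["tool_pos"];return T
def shot(n):
    o=ctrl.get_obs();p=ctrl.snapshot(n)
    if n=="wrist": p["c2w"]=TW(o)@np.array(p["mount"])
    else:
        T=np.eye(4);T[:3,:3]=cv2.Rodrigues(np.array(p["rvec"]))[0];T[:3,3]=np.ravel(p["tvec"]);p["c2w"]=np.linalg.inv(T)
    return p
def save(p,f): cv2.imwrite("pics/"+f,p["pixels"][:,:,::-1])
def atz(p,uv,z):
    d=p["c2w"][:3,:3]@np.array([(uv[0]-p["cx"])/p["fx"],(uv[1]-p["cy"])/p["fy"],1]);o=p["c2w"][:3,3]
    return o+d*(z-o[2])/d[2]
E
cat > a.py <<'E'
from h import *
np.set_printoptions(precision=4,suppress=True)
H=dict(nut_center=.02,nut_corner=.02,stand=0,pin_top=.04,brace_pin=.01,spanner_grip=.009,spanner_jaw=.0075,lever_grip=.074,jam_nut=.031,small_spanner=0,vase=0,tin=0,paddle=0,jacks=0,block=0,mallet=0)
for n in ("top","scene"):
    p=shot(n);save(p,n+"0.png");print(n,p["c2w"][:3,3])
    for k,z in H.items():
        if n=="scene" and k in("small_spanner","tin","paddle","jacks","block","mallet","vase"):continue
        print(k,[(round(m["confidence"],2),np.round(m["position"],0),atz(p,m["position"],z)[:2]) for m in ctrl.mark_of(p,k)[:3]])
print(ctrl.get_obs())
E
python3 a.py
```

```text
top [ 0.4128 -0.0201  1.509 ]
nut_center [(0.76, array([236., 211.]), array([0.5793, 0.1501]))]
nut_corner [(0.66, array([229., 212.]), array([0.5748, 0.1694]))]
stand [(0.79, array([235., 215.]), array([0.5693, 0.156 ]))]
pin_top [(0.47, array([301., 212.]), array([ 0.5736, -0.031 ]))]
brace_pin [(0.54, array([298., 211.]), array([ 0.5792, -0.0242])), (0.39, array([392., 185.]), array([ 0.654 , -0.2909]))]
spanner_grip [(0.84, array([247., 299.]), array([0.3336, 0.1199])), (0.76, array([394., 351.]), array([ 0.186 , -0.2895])), (0.67, array([382., 213.]), array([ 0.5729, -0.2613]))]
spanner_jaw [(0.84, array([421., 360.]), array([ 0.1605, -0.3657])), (0.83, array([269., 310.]), array([0.3022, 0.0582]))]
lever_grip [(0.87, array([203., 209.]), array([0.5774, 0.2336])), (0.33, array([382., 215.]), array([ 0.5605, -0.25  ]))]
jam_nut [(0.86, array([232., 211.]), array([0.5769, 0.1608])), (0.33, array([453., 190.]), array([ 0.6362, -0.4588]))]
small_spanner [(0.89, array([335., 290.]), array([ 0.3561, -0.1271]))]
vase [(0.89, array([180., 166.]), array([0.709 , 0.3123])), (0.2, array([2
[... 1435 characters left out ...]
([0.5962, 0.125 ]))]
jam_nut [(0.68, array([390., 229.]), array([0.5888, 0.1239])), (0.57, array([395., 221.]), array([0.5849, 0.1574])), (0.5, array([397., 367.]), array([ 0.7649, -0.219 ]))]
{'time': 1.35, 'joints': array([-1.157 ,  0.4231,  1.6299,  0.    ,  1.0886, -0.019 ]), 'joint_vel': array([-0.0016,  0.    , -0.0002,  0.0009, -0.0002,  0.0012]), 'effort': array([ -0.0005, -54.4569, -27.4038,   0.0645,   0.0169,  -0.    ]), 'tool_pos': array([ 0.2621, -0.5673,  0.2227]), 'tool_rot': array([-0.    ,  0.9767,  0.2147,  0.    ]), 'wrist_force': array([-0.4617,  0.67  , -0.9578]), 'ft_torque': array([ 0.0475, -0.0277,  0.0562]), 'gripper_force': 0.0, 'gripper_width': 0.08772278293922323}
```

View both.

View pics/top0.png

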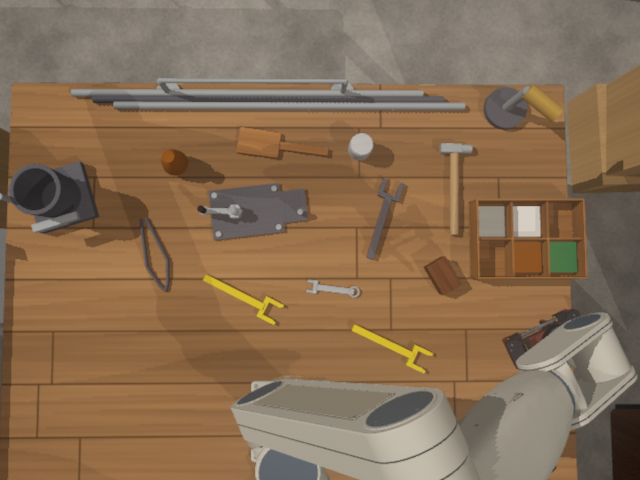

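View pics/scene0.png

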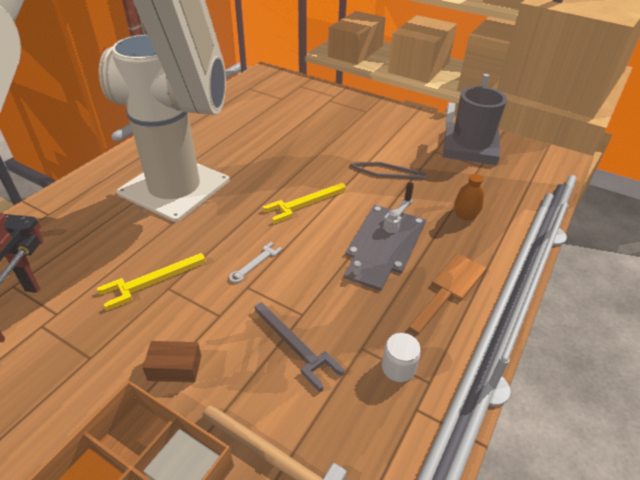

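The dark spanner lies at about (372,258)–(391,190) in the top image, with its jaw towards the top. The stand is at (255,210), with its tongue and pin on the right, and the knob is at (203,209). The yellow ones are decoys. Next I turn the tool and go above the dark spanner.

```bash

python3 -m jog '[[0,0,0,0,0,1,1],[0,0,0,0,0,1,1],[0,0,0,0,0,1,1],[0,0,0,0,0,1,1],[0,0,0,0,0,1,1],[0,0,0,0,0,1,1],[0,0,0,0,0,1,1],[0,0,0,0,0,1,1],[0,0,0,0,0,1,1],[0,0,0,0,0,0.4,1]]' | tail -c 600
python3 -m jog '[[0.5,-0.97,0,0,0,0,1],[0.5,-0.97,0,0,0,0,1],[0.5,-0.97,0,0,0,0,1],[0.5,-0.97,0,0,0,0,1],[0.5,-0.97,0,0,0,0,1],[0.5,-0.97,0,0,0,0,1],[0.5,-0.97,0,0,0,0,1],[0.5,-0.97,0,0,0,0,1],[0.5,-0.97,0,0,0,0,1],[0.5,-0.97,0,0,0,0,1]]' >/dev/null
python3 -m jog '[[0.5,-0.97,0,0,0,0,1],[0.5,-0.97,0,0,0,0,1],[0.5,-0.97,0,0,0,0,1],[0.5,-0.97,0,0,0,0,1],[0.5,-0.97,0,0,0,0,1],[0.5,-0.97,0,0,0,0,1],[0.5,-0.97,0,0,0,0,1],[0.5,-0.97,0,0,0,0,1],[0.5,-0.97,0,0,0,0,1],[0.5,-0.97,0,0,0,0,1]]' | tail -c 600
cat >> h.py <<'E'
def rows(target,yaw=None):
    o=ctrl.get_obs();T=TW(o)
    d=T[:3,:3].T@(np.array(target)-T[:3,3])/.02
    y=np.degrees(np.arctan2(T[1,0],T[0,0]))
    print("tcp",np.round(T[:3,3],4),"yaw",round(y,2),"tilt",np.round(T[:3,2],4),"shift units",np.round(d,2), "" if yaw is None else "turn z units %.2f"%(-np.radians((yaw-y+180)%360-180)/.08))
E
cat > b.py <<'E'
from h import *
np.set_printoptions(precision=4,suppress=True)
p=shot("wrist");save(p,"w1.png");print(p["c2w"])
for k,z in dict(spanner_grip=.009,spanner_jaw=.0075).items():
    print(k,[(round(m["confidence"],2),np.round(m["position"],0),atz(p,m["position"],z)) for m in ctrl.mark_of(p,k)[:3]])
m=ctrl.trace(p,"spanner")
for t in m[:2]:
    v,u=np.nonzero(t["region"]);print(t["confidence"],t["bbox"],len(u))
    r=cv2.minAreaRect(np.c_[u,v].astype(np.float32));print(r)
    W=np.array([atz(p,(a,b),.018)[:2] for a,b in zip(u[::5],v[::5])])
    np.save("span.npy",W)
rows([.57,-.26,.1])
E
python3 b.py
```

```text
time: 2.6
tool_pos: [0.2621, -0.5674, 0.2227]
tool_rot: [-0.0, 0.987, -0.159, -0.0]
wrist_force: [-0.3, 0.5, 0.4]
gripper_width: 0.088
gripper_force: 0.0
time: 5.1
tool_pos: [0.5748, -0.2607, 0.2226]
tool_rot: [0.0, 0.987, -0.159, -0.0]
wrist_force: [0.4, 0.4, 0.9]
gripper_width: 0.0878
gripper_force: 0.0
[[-0.3146 -0.9126 -0.261   0.6466]
 [-0.9492  0.3025  0.0866 -0.2852]
 [-0.0001  0.275  -0.9614  0.384 ]
 [ 0.      0.      0.      1.    ]]
spanner_grip [(0.56, array([316., 215.]), array([ 0.5719, -0.2618,  0.009 ]))]
spanner_jaw [(0.71, array([ 90., 290.]), array([ 0.5699, -0.0007,  0.0075]))]
0.95 [284.1, 106.7, 354.1, 335.6] 5142
((317.5, 220.0), (224.0, 65.0), 90.0)
0.41 [153.3, 462.5, 172.5, 467.3] 47
((162.0, 463.5), (16.0, 3.0), 0.0)
tcp [ 0.5739 -0.2614  0.2225] yaw -18.23 tilt [-0.0005 -0.0001 -1.    ] shift units [-0.21 -0.    6.13]
```

View pics/w1.png

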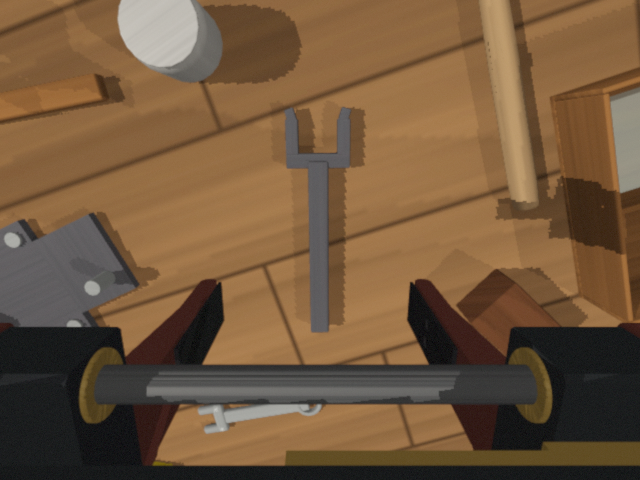

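The dark spanner is at (318,110–332), jaw up, lined up between the fingers. I'll fit the handle's axis, then descend.

```bash
cat > c.py <<'E'
from h import *
p=shot("wrist")
m=ctrl.trace(p,"spanner")[0]["region"]
v,u=np.nonzero(m)
W=np.array([atz(p,(a,b),.018)[:2] for a,b in zip(u,v)])
s=(v>175)&(v<325)
c=W[s].mean(0);_,_,V=np.linalg.svd(W[s]-c,full_matrices=False);d=V[0]*np.sign(V[0][0])
n=np.array([-d[1],d[0]])
t=(W-c)@d; back=np.percentile(t[np.abs((W-c)@n)<.008],.2); tip=np.percentile(t,99.8)
print("yaw",np.degrees(np.arctan2(d[1],d[0])),"len",tip-back, "width",np.ptp(((W-c)@n)[s]))
g=c+d*((back+.130)); g2=c+d*(tip-.103); print(g,g2)
rows([*g,.004],np.degrees(np.arctan2(d[1],d[0])))
E
python3 c.py
```

```text
yaw -17.48389884933015 len 0.23078308365268213 width 0.021566571972102076
[ 0.57298671 -0.26390847] [ 0.57087222 -0.26324243]
tcp [ 0.5734 -0.262   0.2226] yaw -18.31 tilt [-5.e-04 -0.e+00 -1.e+00] shift units [ 0.02  0.09 10.93] turn z units -0.18
```

```bash

python3 -m jog '[[0,0.1,1,0,0,-0.18,1],[0,0,1,0,0,0,1],[0,0,1,0,0,0,1],[0,0,1,0,0,0,1],[0,0,1,0,0,0,1],[0,0,1,0,0,0,1],[0,0,1,0,0,0,1],[0,0,1,0,0,0,1],[0,0,1,0,0,0,0.5],[0,0,1,0,0,0,0]]'
python3 -m jog '[[0,0,0.5,0,0,0,0],[0,0,0.4,0,0,0,0],[0,0,0,0,0,0,-1],[0,0,0,0,0,0,-1],[0,0,0,0,0,0,-1],[0,0,0,0,0,0,-1],[0,0,0,0,0,0,-1],[0,0,0,0,0,0,-1]]'
```

```text
time: 6.65
tool_pos: [0.5732, -0.2636, 0.0214]
tool_rot: [0.0, 0.988, -0.152, 0.0]
wrist_force: [-0.5, -0.1, -0.7]
gripper_width: 0.0714
gripper_force: 0.0
time: 7.65
tool_pos: [0.5736, -0.2638, 0.0053]
tool_rot: [0.0, 0.988, -0.152, 0.0]
wrist_force: [0.3, 0.4, 5.7]
gripper_width: 0.0196
gripper_force: 30.0
```

```bash

python3 -m jog '[[0,0,-0.5,0,0,0,-1],[0,0,-1,0,0,0,-1],[0,0,-1,0,0,0,-1],[0,0,-1,0,0,0,-1],[0,0,-1,0,0,0,-1],[0,0,-1,0,0,0,-1],[0,0,-0.5,0,0,0,-1],[0,0,0,0,0,-1,-1],[0,0,0,0,0,-1,-1],[0,0,0,0,0,-1,-1]]'
python3 -m jog '[[0,0,0,0,0,-1,-1],[0,0,0,0,0,-1,-1],[0,0,0,0,0,-1,-1],[0,0,0,0,0,-1,-1],[0,0,0,0,0,-1,-1],[0,0,0,0,0,-1,-1],[0,0,0,0,0,-1,-1],[0,0,0,0,0,-1,-1],[0,0,0,0,0,-1,-1],[0,0,0,0,0,-1,-1]]' >/dev/null
python3 -m jog '[[0,0,0,0,0,-1,-1],[0,0,0,0,0,-1,-1],[0,0,0,0,0,-1,-1],[0,0,0,0,0,-1,-1],[0,0,0,0,0,-1,-1],[0,0,0,0,0,-1,-1],[0,0,0,0,0,-1,-1],[0,0,0,0,0,-1,-1],[0,0,0,0,0,-1,-1],[0,0,0,0,0,-1,-1]]' >/dev/null
python3 -m jog '[[0,0,0,0,0,-1,-1],[0,0,0,0,0,-0.7,-1],[0,0,0,0,0,0,-1]]'
python3 -c "
from h import *
rows([.593,.011,.125],95.7)"
```

```text
time: 8.9
tool_pos: [0.5729, -0.2635, 0.1246]
tool_rot: [-0.0, 1.0, -0.031, -0.0]
wrist_force: [-0.4, 0.4, -4.6]
gripper_width: 0.0196
gripper_force: 30.0
time: 11.78
tool_pos: [0.5729, -0.2635, 0.1245]
tool_rot: [-0.0, 0.671, 0.742, -0.0]
wrist_force: [0.2, -0.3, -4.6]
gripper_width: 0.0194
gripper_force: 30.0
tcp [ 0.5729 -0.2635  0.1245] yaw 95.72 tilt [-7.e-04  4.e-04 -1.e+00] shift units [13.55  2.37 -0.02] turn z units 0.00
```

```bash

python3 -m jog '[[0.5,0.1,0,0,0,0,-1],[1,0.17,0,0,0,0,-1],[1,0.17,0,0,0,0,-1],[1,0.17,0,0,0,0,-1],[1,0.17,0,0,0,0,-1],[1,0.17,0,0,0,0,-1],[1,0.17,0,0,0,0,-1],[1,0.17,0,0,0,0,-1],[1,0.17,0,0,0,0,-1],[1,0.17,0,0,0,0,-1]]' >/dev/null
python3 -m jog '[[1,0.17,0,0,0,0,-1],[1,0.17,0,0,0,0,-1],[1,0.17,0,0,0,0,-1],[0.5,0.1,0,0,0,0,-1],[0,0,0,0,0,0,-1]]'
cat > d.py <<'E'
from h import *
import sys
np.set_printoptions(precision=4,suppress=True)
p=shot("wrist");save(p,sys.argv[1]);dz=ctrl.get_obs()["tool_pos"][2]-.0053
P={}
for k,z in dict(nut_center=.02,nut_corner=.02,pin_top=.04,stand=0,jam_nut=.031,lever_grip=.074,spanner_jaw=.0075+dz,spanner_grip=.009+dz).items():
    print(k,[(round(m["confidence"],2),np.round(m["position"],0),atz(p,m["position"],z)) for m in ctrl.mark_of(p,k)[:3]])
rows([.593,.011,.125],95.7)
E
python3 d.py w2.png
```

```text
time: 13.65
tool_pos: [0.5918, 0.0003, 0.1247]
tool_rot: [0.0, 0.67, 0.742, -0.0]
wrist_force: [0.5, -0.9, -4.2]
gripper_width: 0.0195
gripper_force: 30.0
nut_center [(0.97, array([319.,   4.]), array([0.5788, 0.1538, 0.02  ])), (0.57, array([316.,  16.]), array([0.5776, 0.1468, 0.02  ]))]
nut_corner []
pin_top [(0.62, array([290., 286.]), array([ 0.5767, -0.0293,  0.04  ])), (0.42, array([319.,   3.]), array([0.5793, 0.1483, 0.04  ]))]
stand [(0.69, array([318.,  16.]), array([0.5781, 0.1523, 0.    ]))]
jam_nut []
lever_grip [(0.74, array([313., 302.]), array([ 0.5931, -0.0247,  0.074 ]))]
spanner_jaw [(0.22, array([313., 300.]), array([0.591 , 0.001 , 0.1269]))]
spanner_grip [(0.76, array([315., 310.]), array([ 0.5921, -0.0028,  0.1284]))]
tcp [ 0.5917 -0.0008  0.1247] yaw 95.72 tilt [ 0.  0. -1.] shift units [ 0.58  0.12 -0.02] turn z units 0.00
```

View pics/w2.png

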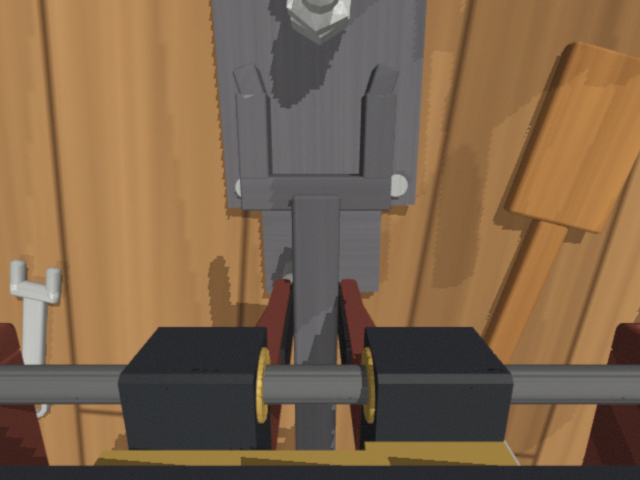

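The plate runs almost straight up the image, with edges from x=213 to 427 at the top. The nut is at (319,10) and partly cut off, and the jaw's inner edges are at about 268 and 362. I'll back off 40 mm so the whole nut shows, and measure with depth.

```bash

python3 -m jog '[[-1,0,0,0,0,0,-1],[-1,0,0,0,0,0,-1],[-0.5,0,0,0,0,0,-1],[0,0,0,0,0,0,-1],[0,0,0,0,0,0,-1]]'
cat > e.py <<'E'
from h import *
np.set_printoptions(precision=4,suppress=True)
p=shot("wrist");save(p,"w3.png")
cv2.imwrite("pics/w3c.png",cv2.resize(p["pixels"][0:200,220:420,::-1],None,fx=3,fy=3,interpolation=cv2.INTER_CUBIC))
D=p["depth"];v,u=np.mgrid[0:480,0:640]
C=np.stack([(u-p["cx"])/p["fx"]*D,(v-p["cy"])/p["fy"]*D,D,np.ones_like(D)],-1)
W=(C@p["c2w"].T)[...,:3];np.savez("w3.npz",W=W,D=D,c2w=p["c2w"],K=[p["fx"],p["fy"],p["cx"],p["cy"]],px=p["pixels"])
for k,z in dict(nut_center=.02,nut_corner=.02,pin_top=.04,lever_grip=.074,jam_nut=.031).items():
    print(k,[(round(m["confidence"],2),np.round(m["position"],0),atz(p,m["position"],z)) for m in ctrl.mark_of(p,k)[:2]])
ok=D>0
near=ok&(np.hypot(W[...,0]-.579,W[...,1]-.152)<.03)
for a,b in((.008,.012),(.013,.029),(.031,.0435),(.046,.063),(.064,.067)):
    s=near&(W[...,2]>a)&(W[...,2]<b);q=W[s];print(a,b,len(q),q.mean(0) if len(q) else "",q.min(0),q.max(0))
rows([.59,.01,.125],95.7)
E
python3 e.py
```

```text
time: 14.72
tool_pos: [0.5966, -0.0502, 0.1246]
tool_rot: [-0.0, 0.671, 0.742, 0.0]
wrist_force: [0.1, -0.1, -4.9]
gripper_width: 0.0199
gripper_force: 30.0
nut_center []
nut_corner []
pin_top [(0.48, array([291., 213.]), array([ 0.5779, -0.0275,  0.04  ]))]
lever_grip []
jam_nut []Traceback (most recent call last):
  File "e.py", line 13, in <module>
    s=near&(W[...,2]>a)&(W[...,2]<b);q=W[s];print(a,b,len(q),q.mean(0) if len(q) else "",q.min(0),q.max(0))
                                                                                         ~~~~~^^^
    return umr_minimum(a, axis, None, out, keepdims, initial, where)
ValueError: zero-size array to reduction operation minimum which has no identity
```

View pics/w3c.png

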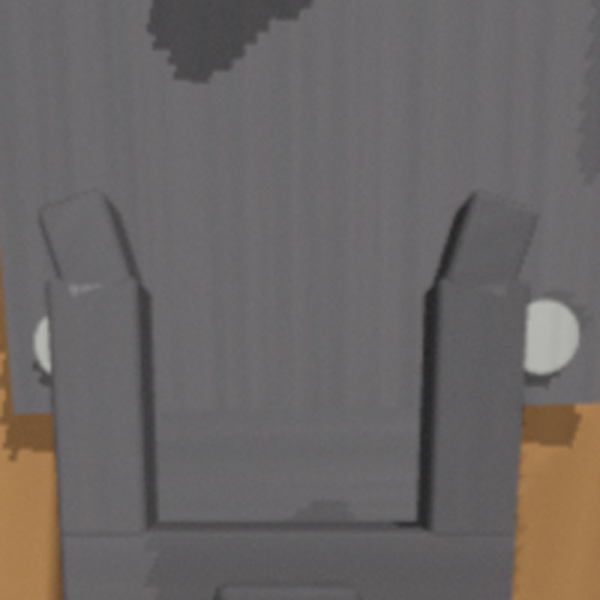

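I went the wrong way: the nut left the frame. The jaw tips do show flared lead-ins, at about crop (85,230) and (495,230). I'll move forward, still high, so the nut shows between the jaws.

```bash

python3 -m jog '[[1,0,0,0,0,0,-1],[1,0,0,0,0,0,-1],[1,0,0,0,0,0,-1],[1,0,0,0,0,0,-1],[0.7,0,0,0,0,0,-1],[0,0,0,0,0,0,-1],[0,0,0,0,0,0,-1]]'
sed -i 's/w3/w4/g; s/p\["pixels"\]\[0:200,220:420,::-1\]/p["pixels"][0:200,200:440,::-1]/; s/q=W\[s\];/q=W[s]\n    if len(q): /' e.py; python3 e.py
```

```text
time: 15.9
tool_pos: [0.5873, 0.0431, 0.1247]
tool_rot: [0.0, 0.671, 0.742, -0.0]
wrist_force: [0.3, 0.1, -4.2]
gripper_width: 0.0201
gripper_force: 30.0
nut_center [(0.7, array([318.,  80.]), array([0.5787, 0.1525, 0.02  ])), (0.43, array([539., 272.]), array([0.7593, 0.0353, 0.02  ]))]
nut_corner []
pin_top []
lever_grip []
jam_nut []
0.008 0.012 2695 [0.579  0.1452 0.0094] [0.5492 0.1221 0.008 ] [0.6089 0.1804 0.0118]
0.013 0.029 62 [0.5752 0.1374 0.0222] [0.5626 0.1327 0.0132] [0.5919 0.1415 0.0289]
0.031 0.0435 1570 [0.5793 0.1585 0.0425] [0.5611 0.1327 0.0316] [0.5972 0.182  0.0435]
0.046 0.063 1167 [0.5791 0.1522 0.0594] [0.5674 0.1414 0.0462] [0.5909 0.1652 0.063 ]
0.064 0.067 135 [0.5792 0.1533 0.0644] [0.573  0.1468 0.064 ] [0.5853 0.159  0.0654]
tcp [0.5873 0.0429 0.1246] yaw 95.71 tilt [-0.0001 -0.     -1.    ] shift units [-1.65 -0.03 -0.02] turn z units 0.00
```

View pics/w4c.png

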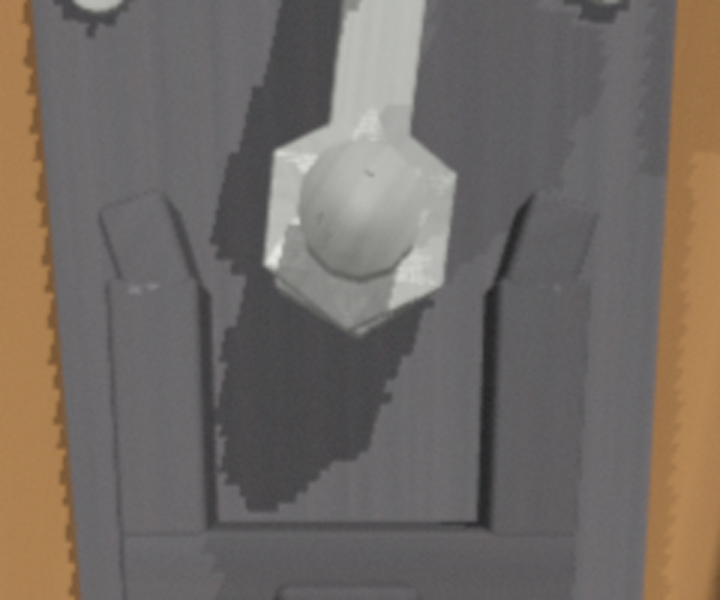

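The nut stack is centred between the jaws, with the screw at about (320,70) in the full image and the lower nut's near corner at crop (355,335). Next I compute the plate, jaw and nut angles.

```bash
cat > f.py <<'E'
from h import *
np.set_printoptions(precision=4,suppress=True)
z=np.load("w4.npz");K=z["K"];p=dict(c2w=z["c2w"],fx=K[0],fy=K[1],cx=K[2],cy=K[3])
f=lambda a,b,h:atz(p,(a/3+200,b/3),h)[:2]
def line(n,a,b,h):
    A,B=f(*a,h),f(*b,h);d=A-B;print(n,"yaw %.2f"%np.degrees(np.arctan2(d[1],d[0])),A,B);return A,B
line("plateL",(34,0),(78,600),.01);line("plateR",(677,0),(645,600),.01)
t=.1194+.015
a=line("jawoutL",(108,285),(122,540),t);b=line("jawoutR",(588,285),(577,540),t)
c=line("jawinL",(195,280),(207,525),t);d=line("jawinR",(500,285),(490,525),t)
S=np.array([.5792,.1530])
x=np.array([np.cos(np.radians(95.71)),np.sin(np.radians(95.71))]);y=np.array([-x[1],x[0]])
for n,(L,Rr) in dict(out=(a,b),inn=(c,d)).items():
    for i in(0,1):
        print(n,i,"lat L,R rel screw mm",(L[i]-S)@y*1e3,(Rr[i]-S)@y*1e3,"long",(L[i]-S)@x*1e3)
print("tcp lat",(np.array([.5873,.0429])-S)@y*1e3,"long",(np.array([.5873,.0429])-S)@x*1e3)
for h,q in((.03,(353,336)),(.043,(360,325))):
    C=f(*q,h)-S;print("corner",h,C*1e3,np.degrees(np.arctan2(-C[1],-C[0])))
for n,q,h in(("jamL",(275,152),.0435),("jamL2",(265,266),.0435),("jamR",(456,175),.0435),("jamR2",(442,287),.0435)):
    print(n,(f(*q,h)-S)*1e3)
W=z["W"];m=(abs(W[...,2]-t)<.004)&(W[...,0]>.5)
q=W[m];l=(q[:,:2]-S)@y;print("head depth pts lat",np.percentile(l,[1,99])*1e3,q[:,2].mean())
E
python3 f.py
```

```text
plateL yaw 96.12 [0.5045 0.1947] [0.5185 0.0646]
plateR yaw 96.89 [0.643  0.2086] [0.6587 0.0787]
jawoutL yaw 95.74 [0.5487 0.1289] [0.5519 0.097 ]
jawoutR yaw 96.48 [0.6092 0.135 ] [0.6128 0.1031]
jawinL yaw 96.60 [0.5596 0.1306] [0.5631 0.1002]
jawinR yaw 95.33 [0.5981 0.1339] [0.6009 0.1039]
out 0 lat L,R rel screw mm 32.74882702203534 -28.058112627630933 long -20.904393313153932
out 1 lat L,R rel screw mm 32.734339066699334 -28.489766142513417 long -52.97361807831753
inn 0 lat L,R rel screw mm 21.704740085428472 -16.911178679136565 long -20.3125136218508
inn 1 lat L,R rel screw mm 21.228007179697435 -16.71327610695791 long -50.97596496501626
tcp lat 2.8944157587137767 long -110.35960473568085
corner 0.03 [  1.0155 -20.9778] 92.77150092958624
corner 0.043 [  2.2247 -19.4698] 96.51843928733624
jamL [-17.718   10.7509]
jamL2 [-18.0088 -10.2427]
jamR [18.2198 10.2018]
jamR2 [ 18.015  -10.6204]
head depth pts lat [-27.6844  32.6745] 0.13495699253230398
```

```bash

python3 -m jog '[[-0.7,0.11,0,0,0,0,-1],[-0.7,0,0,0,0,0,-1],[0,0,1,0,0,0,-1],[0,0,1,0,0,0,-1],[0,0,1,0,0,0,-1],[0,0,1,0,0,0,-1],[0,0,0.8,0,0,0,-1],[0,0,0.4,0,0,0,-1],[0,0,0.2,0,0,0,-1],[0,0,0,0,0,0,-1]]'
cat > g.py <<'E'
from h import *
import sys
p=shot("wrist");cv2.imwrite("pics/"+sys.argv[1],cv2.resize(p["pixels"][0:200,200:440,::-1],None,fx=3,fy=3,interpolation=cv2.INTER_CUBIC))
cv2.imwrite("pics/full_"+sys.argv[1],p["pixels"][:,:,::-1])
np.savez("g.npz",c2w=p["c2w"],K=[p["fx"],p["fy"],p["cx"],p["cy"]])
rows([.5792,.1530,.016],95.7)
E
python3 g.py g1.png
```

```text
time: 17.45
tool_pos: [0.5924, 0.0158, 0.0168]
tool_rot: [0.0, 0.671, 0.742, 0.0]
wrist_force: [-0.4, 0.3, -4.2]
gripper_width: 0.0197
gripper_force: 30.0
tcp [0.5926 0.0158 0.0171] yaw 95.76 tilt [ 7.e-04  0.e+00 -1.e+00] shift units [6.89 0.02 0.05] turn z units 0.01
```

View pics/full_g1.png

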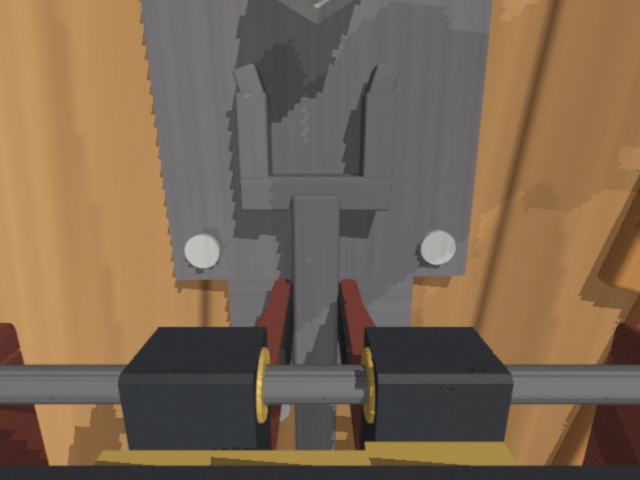

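The nut's near corner is at (315,23) and the jaw axis is at about column 315. The plate axis is at about 317, so I nudge right by under 1 mm and slide in gradually.

```bash

python3 -m jog '[[0.3,0.04,0,0,0,0,-1],[0.3,0,0,0,0,0,-1],[0.3,0,0,0,0,0,-1],[0.2,0,0,0,0,0,-1],[0.2,0,0,0,0,0,-1],[0.1,0,0,0,0,0,-1],[0,0,0,0,0,0,-1]]'
python3 g.py g2.png
```

```text
time: 18.38
tool_pos: [0.5902, 0.0438, 0.0167]
tool_rot: [0.0, 0.671, 0.742, -0.0]
wrist_force: [0.2, -0.3, -4.7]
gripper_width: 0.0197
gripper_force: 30.0
tcp [0.5902 0.0436 0.0166] yaw 95.75 tilt [-0. -0. -1.] shift units [ 5.5  -0.    0.03] turn z units 0.01
```

View pics/g2.png

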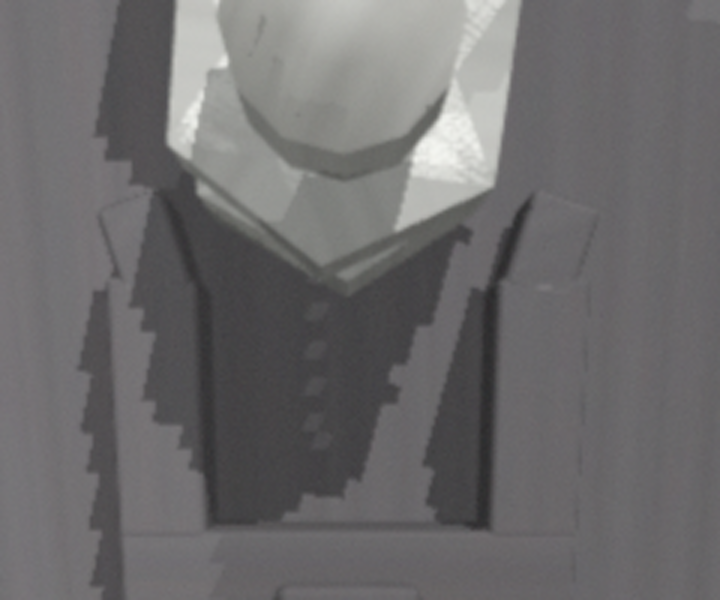

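The lower nut's corner is at crop (345,293) and the jaw's middle is at about 347, so it's aligned. I continue the slide in small steps, watching the force.

```bash

python3 -m jog '[[0.15,0,0,0,0,0,-1],[0.15,0,0,0,0,0,-1],[0.1,0,0,0,0,0,-1],[0,0,0,0,0,0,-1]]'
python3 -m jog '[[0.15,0,0,0,0,0,-1],[0.15,0,0,0,0,0,-1],[0.1,0,0,0,0,0,-1],[0,0,0,0,0,0,-1]]'
```

```text
time: 18.92
tool_pos: [0.5895, 0.0518, 0.0167]
tool_rot: [0.0, 0.671, 0.742, 0.0]
wrist_force: [0.0, -0.5, -4.0]
gripper_width: 0.0195
gripper_force: 30.0
time: 19.42
tool_pos: [0.5886, 0.0598, 0.0167]
tool_rot: [-0.0, 0.671, 0.742, -0.0]
wrist_force: [0.3, -0.0, -2.9]
gripper_width: 0.0196
gripper_force: 30.0
```

```bash

python3 -m jog '[[0.15,0,0,0,0,0,-1],[0.1,0,0,0,0,0,-1],[0.1,0,0,0,0,0,-1],[0,0,0,0,0,0,-1]]'
python3 -m jog '[[0.05,0,0,0,0,0,-1],[0.05,0,0,0,0,0,-1],[0,0,0,0,0,0,-1]]'
python3 g.py g3.png
```

```text
time: 19.92
tool_pos: [0.5879, 0.0667, 0.0167]
tool_rot: [-0.0, 0.671, 0.742, -0.0]
wrist_force: [0.7, -0.5, -4.7]
gripper_width: 0.0199
gripper_force: 30.0
time: 20.3
tool_pos: [0.5877, 0.0686, 0.0167]
tool_rot: [-0.0, 0.671, 0.742, -0.0]
wrist_force: [0.7, -0.4, -4.0]
gripper_width: 0.0198
gripper_force: 30.0
tcp [0.5878 0.0685 0.0167] yaw 95.75 tilt [ 1.e-04  0.e+00 -1.e+00] shift units [ 4.24 -0.    0.03] turn z units 0.01
```

View pics/g3.png

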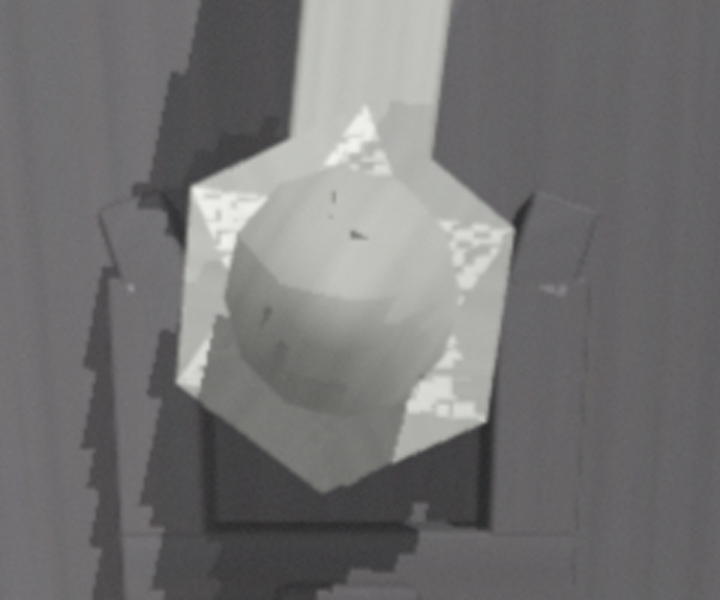

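The jaw is around the nut, with the throat at crop row 525 and the jam corner at row 490. I push on until there is contact.

```bash

python3 -m jog '[[0.05,0,0,0,0,0,-1],[0.05,0,0,0,0,0,-1],[0,0,0,0,0,0,-1]]'
python3 -m jog '[[0.05,0,0,0,0,0,-1],[0.05,0,0,0,0,0,-1],[0,0,0,0,0,0,-1]]'
```

```text
time: 20.72
tool_pos: [0.5876, 0.0706, 0.0167]
tool_rot: [0.0, 0.671, 0.742, 0.0]
wrist_force: [0.2, -0.4, -4.0]
gripper_width: 0.02
gripper_force: 30.0
time: 21.1
tool_pos: [0.5873, 0.0726, 0.0167]
tool_rot: [-0.0, 0.671, 0.742, 0.0]
wrist_force: [0.4, 0.5, -3.7]
gripper_width: 0.0199
gripper_force: 30.0
```

```bash

python3 -m jog '[[0.05,0,0,0,0,0,-1],[0.05,0,0,0,0,0,-1],[0,0,0,0,0,0,-1]]'|sed -n 2,4p
python3 -m jog '[[0,0,0.06,0,0,0,-1],[0,0,0,0,0,0,-1]]'|sed -n 2,4p
```

```text
tool_pos: [0.5872, 0.0746, 0.0167]
tool_rot: [0.0, 0.671, 0.742, 0.0]
wrist_force: [-0.0, 0.5, -4.3]
tool_pos: [0.5871, 0.0745, 0.0154]
tool_rot: [-0.0, 0.671, 0.742, -0.0]
wrist_force: [-0.4, -0.2, -3.4]
```

```bash

python3 -m jog '[[0.05,0,0,0,0,0,-1],[0,0,0,0,0,0,-1]]'|sed -n 2,4p
python3 -m jog '[[0.05,0,0,0,0,0,-1],[0,0,0,0,0,0,-1]]'|sed -n 2,4p
python3 g.py g4.png
```

```text
tool_pos: [0.5871, 0.075, 0.0155]
tool_rot: [0.0, 0.671, 0.742, -0.0]
wrist_force: [0.5, -5.2, -4.5]
tool_pos: [0.5871, 0.0752, 0.0155]
tool_rot: [0.001, 0.671, 0.742, -0.0]
wrist_force: [1.1, -8.8, -3.1]
tcp [0.587  0.0752 0.0155] yaw 95.77 tilt [ 0.     -0.0014 -1.    ] shift units [ 3.91  0.   -0.03] turn z units 0.02
```

View pics/g4.png

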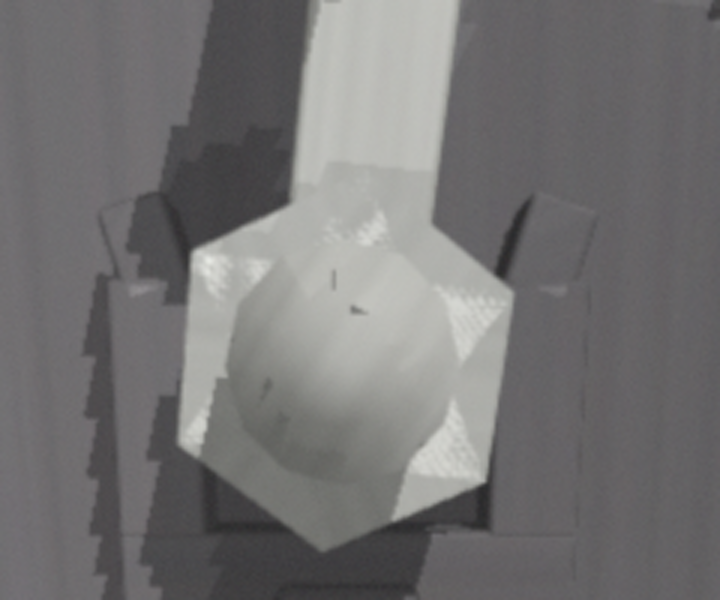

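The spanner is home: contact at −8.8 N, throat on the nut. I let go and rise.

```bash

python3 -m jog '[[-0.09,0,0.02,0,0,0,-1],[0,0,0,0,0,0,-1],[0,0,0,0,0,0,-0.2],[0,0,0,0,0,0,-0.2],[0,0,0,0,0,0,-0.2],[0,0,-0.5,0,0,0,-0.2],[0,0,-1,0,0,0,-0.2],[0,0,-1,0,0,0,-0.2],[0,0,-1,0,0,0,-0.2],[0,0,-1,0,0,0,-0.2]]'
python3 -m jog '[[0,0,-1,0,0,0,0],[0,0,-1,0,0,0,0],[0,0,-1,0,0,0,0],[0,0,-1,0,0,0,0],[0.5,0,-0.5,0,0,0,0],[1,0,0,0,0,0,0],[0.5,0,0,0,0,0,0],[0,0,0,0,0,0,0],[0,0,0,0,0,0,0]]'
cat > k.py <<'E'
from h import *
np.set_printoptions(precision=4,suppress=True)
p=shot("wrist");save(p,"k1.png")
D=p["depth"];v,u=np.mgrid[0:480,0:640]
C=np.stack([(u-p["cx"])/p["fx"]*D,(v-p["cy"])/p["fy"]*D,D,np.ones_like(D)],-1)
W=(C@p["c2w"].T)[...,:3]
for k,z in dict(lever_grip=.074,nut_center=.02,pin_top=.04).items():
    print(k,[(round(m["confidence"],2),np.round(m["position"],0),atz(p,m["position"],z)) for m in ctrl.mark_of(p,k)[:2]])
r=np.hypot(W[...,0]-.579,W[...,1]-.153)
s=(D>0)&(W[...,2]>.088)&(W[...,2]<.1)&(r<.11);q=W[s];print("knob top",len(q),q.mean(0),q.min(0),q.max(0))
s=(D>0)&(W[...,2]>.06)&(W[...,2]<.068)&(r<.02);q=W[s];print("screw top",len(q),q.mean(0),q.min(0),q.max(0))
k=[.579,.238];rows([*k,.055],90)
E
python3 k.py
```

```text
time: 23.52
tool_pos: [0.5874, 0.0747, 0.107]
tool_rot: [0.0, 0.671, 0.742, 0.0]
wrist_force: [0.1, 0.1, 0.2]
gripper_width: 0.0348
gripper_force: 0.0
time: 24.65
tool_pos: [0.5828, 0.1146, 0.1944]
tool_rot: [-0.0, 0.671, 0.742, -0.0]
wrist_force: [-0.1, 0.9, -0.3]
gripper_width: 0.0438
gripper_force: 0.0
lever_grip [(0.89, array([327.,  58.]), array([0.5783, 0.2407, 0.074 ]))]
nut_center [(0.93, array([314., 175.]), array([0.5773, 0.1546, 0.02  ]))]
pin_top [(0.54, array([292., 368.]), array([ 0.5746, -0.0301,  0.04  ])), (0.37, array([329.,  59.]), array([0.58  , 0.2463, 0.04  ]))]
knob top 637 [0.5807 0.2378 0.0923] [0.5721 0.2294 0.0881] [0.5893 0.2465 0.0948]
screw top 424 [0.579  0.1538 0.0625] [0.5691 0.144  0.06  ] [0.5883 0.1627 0.0659]
tcp [0.5831 0.1141 0.1949] yaw 95.72 tilt [-0.0004 -0.0001 -1.    ] shift units [6.18 0.42 6.99] turn z units 1.25
```

View pics/k1.png

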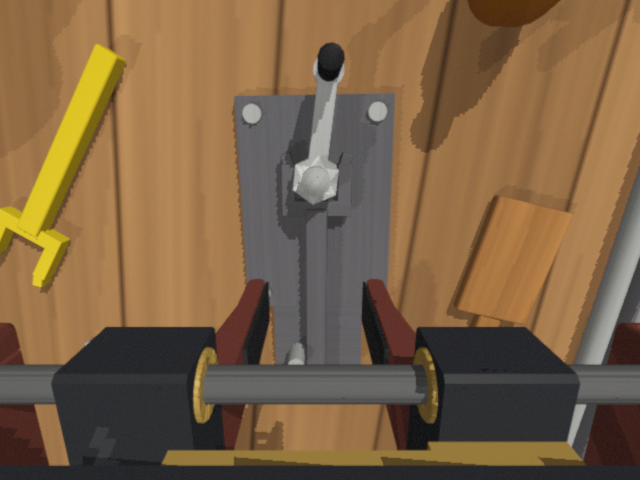

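The spanner sits on the nut with its handle just right of the pin at (297,355). The knob is at (330,60). Now I go to the knob.

```bash

python3 -m jog '[[1,0.08,0,0,0,0,0],[1,0.08,0,0,0,0,0],[1,0.08,0,0,0,0,0],[1,0.08,0,0,0,0,0],[1,0.08,0,0,0,0,0],[1,0.08,0,0,0,0,0],[0.17,0,0,0,0,0,0],[0,0,0,0,0,0.75,0],[0,0,0,0,0,0.75,0],[0,0,0,0,0,0,0]]' | sed -n 1,3p
python3 -c "
from h import *
rows([.5807,.2378,.055],88.9)"
```

```text
time: 26.1
tool_pos: [0.5803, 0.2379, 0.195]
tool_rot: [0.0, 0.714, 0.7, -0.0]
tcp [0.5803 0.2379 0.195 ] yaw 88.89 tilt [-2.e-04 -2.e-04 -1.e+00] shift units [-0.    0.02  7.  ] turn z units -0.00
```

```bash

python3 -m jog '[[0,0.02,1,0,0,0,0],[0,0,1,0,0,0,0],[0,0,1,0,0,0,0],[0,0,1,0,0,0,0],[0,0,1,0,0,0,0],[0,0,1,0,0,0,0],[0,0,0.6,0,0,0,0],[0,0,0.4,0,0,0,0],[0,0,0,0,0,0,0]]'
python3 -m jog '[[0,0,0,0,0,0,-1],[0,0,0,0,0,0,-1],[0,0,0,0,0,0,-1],[0,0,0,0,0,0,-1],[0,0,0,0,0,0,-1]]'
```

```text
time: 27.22
tool_pos: [0.5806, 0.2382, 0.0547]
tool_rot: [-0.0, 0.714, 0.7, -0.0]
wrist_force: [0.2, 0.6, 0.6]
gripper_width: 0.0438
gripper_force: 0.0
time: 27.85
tool_pos: [0.5809, 0.2384, 0.0554]
tool_rot: [0.0, 0.714, 0.7, 0.0]
wrist_force: [0.5, 1.5, 1.3]
gripper_width: 0.0179
gripper_force: 30.0
```

```bash
cat >> h.py <<'E'
def arc(S=(.579,.1535)):
    o=ctrl.get_obs();T=TW(o);d=T[:2,3]-np.array(S);r=np.hypot(*d);L=np.degrees(np.arctan2(d[1],d[0]))
    F=np.array(o["wrist_force"]);u=d/r;t=np.array([u[1],-u[0]])
    print("t %.2f r %.1f lever %.2f yaw %.2f"%(o["time"],r*1e3,L,np.degrees(np.arctan2(T[1,0],T[0,0]))),"F tan %.1f rad %.1f z %.1f"%(F[:2]@t,F[:2]@u,F[2]),"Mz",np.round(o["ft_torque"],2),"w",round(o["gripper_width"],4))
E
python3 -m jog '[[-0.005,0.204,0,0,0,0.6,-1],[-0.005,0.204,0,0,0,0.6,-1],[-0.005,0.204,0,0,0,0.6,-1],[-0.005,0.204,0,0,0,0.6,-1],[-0.005,0.204,0,0,0,0.6,-1],[0,0,0,0,0,0,-1]]' >/dev/null; python3 -c "
from h import *
arc()"
```

```text
t 28.60 r 84.9 lever 74.86 yaw 75.14 F tan 0.2 rad 1.6 z 2.0 Mz [-0.   -0.05 -0.09] w 0.0173
```

```bash
cat > arc.py <<'E'
from h import *
arc()
E
python3 -m jog '[[-0.005,0.204,0,0,0,0.6,-1],[-0.005,0.204,0,0,0,0.6,-1],[-0.005,0.204,0,0,0,0.6,-1],[0,0,0,0,0,0,-1]]' >/dev/null; python3 arc.py
python3 -m jog '[[-0.005,0.204,0,0,0,0.6,-1],[-0.005,0.204,0,0,0,0.6,-1],[0,0,0,0,0,0,-1]]' >/dev/null; python3 arc.py
python3 -m jog '[[-0.005,0.204,0,0,0,0.6,-1],[-0.005,0.204,0,0,0,0.6,-1],[0,0,0,0,0,0,-1]]' >/dev/null; python3 arc.py
```

```text
t 29.10 r 84.8 lever 66.70 yaw 66.94 F tan 0.0 rad 1.0 z 1.5 Mz [-0.06 -0.02 -0.06] w 0.0174
t 29.48 r 84.8 lever 61.24 yaw 61.46 F tan -0.4 rad 1.2 z 2.8 Mz [-0.1   0.09 -0.09] w 0.0172
t 29.85 r 84.8 lever 55.77 yaw 55.98 F tan -0.7 rad -0.5 z 2.8 Mz [-0.08  0.13 -0.06] w 0.0177
```

```bash

python3 -m jog '[[-0.005,0.204,0,0,0,0.6,-1],[-0.005,0.204,0,0,0,0.6,-1],[0,0,0,0,0,0,-1]]' >/dev/null; python3 arc.py
python3 -m jog '[[-0.005,0.204,0,0,0,0.6,-1],[0,0,0,0,0,0,-1]]' >/dev/null; python3 arc.py
python3 -m jog '[[-0.005,0.204,0,0,0,0.6,-1],[0,0,0,0,0,0,-1]]' >/dev/null; python3 arc.py
```

```text
t 30.23 r 84.7 lever 50.28 yaw 50.48 F tan -0.3 rad -0.4 z 2.6 Mz [-0.16  0.13 -0.1 ] w 0.0175
t 30.48 r 84.7 lever 47.56 yaw 47.74 F tan 0.1 rad -0.6 z 3.2 Mz [-0.13  0.24 -0.07] w 0.0171
t 30.73 r 84.7 lever 44.99 yaw 44.99 F tan -1.7 rad -0.6 z 3.1 Mz [ 0.08  0.39 -0.01] w 0.0175
```

```bash

python3 -m jog '[[-0.005,0.204,0,0,0,0.6,-1],[0,0,0,0,0,0,-1]]' >/dev/null; python3 arc.py
python3 -m jog '[[-0.003,0.102,0,0,0,0.3,-1],[0,0,0,0,0,0,-1]]' >/dev/null; python3 arc.py
python3 -m jog '[[-0.003,0.102,0,0,0,0.3,-1],[0,0,0,0,0,0,-1]]' >/dev/null; python3 arc.py
```

```text
t 30.98 r 84.7 lever 42.20 yaw 42.24 F tan -2.3 rad -0.7 z 3.5 Mz [ 0.13  0.51 -0.01] w 0.0174
t 31.23 r 84.6 lever 40.75 yaw 40.77 F tan -3.4 rad -0.5 z 3.3 Mz [ 0.24  0.66 -0.02] w 0.0175
t 31.48 r 84.7 lever 39.19 yaw 39.35 F tan -3.3 rad -0.6 z 4.8 Mz [ 0.25  0.69 -0.06] w 0.0177
```

Landed, at about 3 N of drag. I carry on through the play in small steps.

```bash

python3 -m jog '[[-0.003,0.102,0,0,0,0.3,-1],[-0.003,0.102,0,0,0,0.3,-1],[0,0,0,0,0,0,-1]]' >/dev/null; python3 arc.py
python3 -m jog '[[-0.003,0.102,0,0,0,0.3,-1],[0,0,0,0,0,0,-1]]' >/dev/null; python3 arc.py
python3 -m jog '[[-0.003,0.102,0,0,0,0.3,-1],[0,0,0,0,0,0,-1]]' >/dev/null; python3 arc.py
```

```text
t 31.85 r 84.6 lever 36.62 yaw 36.55 F tan -6.3 rad -0.8 z 2.9 Mz [0.66 0.92 0.05] w 0.0176
t 32.10 r 84.6 lever 35.49 yaw 35.18 F tan -7.0 rad -0.3 z 4.1 Mz [0.88 1.11 0.17] w 0.0175
t 32.35 r 84.6 lever 34.29 yaw 33.81 F tan -8.8 rad -0.9 z 3.9 Mz [1.04 1.1  0.11] w 0.0176
```

```bash

python3 -m jog '[[-0.003,0.102,0,0,0,0.3,-1],[0,0,0,0,0,0,-1]]' >/dev/null; python3 arc.py
python3 -m jog '[[-0.003,0.102,0,0,0,0.3,-1],[0,0,0,0,0,0,-1]]' >/dev/null; python3 arc.py
python3 -m jog '[[-0.003,0.102,0,0,0,0.3,-1],[0,0,0,0,0,0,-1]]' >/dev/null; python3 arc.py
```

```text
t 32.60 r 84.5 lever 33.02 yaw 32.44 F tan -7.7 rad -1.0 z 3.6 Mz [1.24 1.19 0.16] w 0.0175
t 32.85 r 84.5 lever 31.72 yaw 31.07 F tan -8.5 rad -1.6 z 4.4 Mz [1.34 1.3  0.2 ] w 0.0174
t 33.10 r 84.5 lever 30.45 yaw 29.69 F tan -9.1 rad -1.4 z 4.5 Mz [1.5  1.23 0.25] w 0.0176
```

```bash

python3 -m jog '[[-0.003,0.102,0,0,0,0.3,-1],[0,0,0,0,0,0,-1]]' >/dev/null; python3 arc.py
python3 -m jog '[[-0.003,0.102,0,0,0,0.3,-1],[0,0,0,0,0,0,-1]]' >/dev/null; python3 arc.py
python3 -m jog '[[-0.003,0.102,0,0,0,0.3,-1],[0,0,0,0,0,0,-1]]' >/dev/null; python3 arc.py
```

```text
t 33.35 r 84.5 lever 29.18 yaw 28.32 F tan -10.0 rad -0.7 z 3.9 Mz [1.58 1.3  0.23] w 0.0176
t 33.60 r 84.5 lever 27.87 yaw 26.95 F tan -10.6 rad -1.2 z 3.3 Mz [1.69 1.38 0.33] w 0.0176
t 33.85 r 84.5 lever 26.61 yaw 25.58 F tan -11.1 rad -0.8 z 3.7 Mz [1.83 1.38 0.32] w 0.0173
```

```bash

python3 -m jog '[[-0.003,0.102,0,0,0,0.3,-1],[0,0,0,0,0,0,-1]]' >/dev/null; python3 arc.py
python3 -m jog '[[-0.003,0.102,0,0,0,0.3,-1],[0,0,0,0,0,0,-1]]' >/dev/null; python3 arc.py
python3 -m jog '[[-0.003,0.102,0,0,0,0.3,-1],[0,0,0,0,0,0,-1]]' >/dev/null; python3 arc.py
```

```text
t 34.10 r 84.3 lever 25.47 yaw 24.18 F tan -12.4 rad -1.4 z 3.8 Mz [2.22 1.47 0.25] w 0.0174
t 34.35 r 84.3 lever 24.25 yaw 22.82 F tan -13.3 rad -0.4 z 3.2 Mz [2.35 1.53 0.28] w 0.0175
t 34.60 r 84.3 lever 22.92 yaw 21.44 F tan -13.7 rad -1.3 z 3.2 Mz [2.34 1.5  0.3 ] w 0.0175
```

```bash

python3 -m jog '[[-0.003,0.102,0,0,0,0.3,-1],[0,0,0,0,0,0,-1]]' >/dev/null; python3 arc.py
python3 -m jog '[[-0.003,0.102,0,0,0,0.3,-1],[0,0,0,0,0,0,-1]]' >/dev/null; python3 arc.py
python3 -m jog '[[-0.001,0.05,0,0,0,0.15,-1],[0,0,0,0,0,0,-1]]' >/dev/null; python3 arc.py
```

```text
t 34.85 r 84.2 lever 21.81 yaw 20.05 F tan -16.3 rad -0.9 z 4.4 Mz [2.73 1.62 0.18] w 0.0176
t 35.10 r 84.2 lever 20.55 yaw 18.68 F tan -15.8 rad -2.4 z 3.6 Mz [2.81 1.61 0.26] w 0.0174
t 35.35 r 84.2 lever 19.97 yaw 18.01 F tan -16.1 rad -1.1 z 3.7 Mz [3.   1.65 0.27] w 0.0175
```

It's tight at about 16 N. I ease off the elastic lag, open the gripper and rise.

```bash

python3 -m jog '[[0,-0.1,0,0,0,0,-1],[0,0,0,0,0,0,-1]]' >/dev/null; python3 arc.py
python3 -m jog '[[0,0,0,0,0,0,0],[0,0,0,0,0,0,0],[0,0,0,0,0,0,0],[0,0,-0.5,0,0,0,0],[0,0,-1,0,0,0,0],[0,0,-1,0,0,0,0],[0,0,-1,0,0,0,0],[0,0,-1,0,0,0,0],[0,0,-1,0,0,0,0],[0,0,-1,0,0,0,0]]'
python3 -m jog '[[-1,0,-1,0,0,0,0],[-1,0,-1,0,0,0,0],[-1,0,0,0,0,0,0],[-1,0,0,0,0,0,0],[-1,0,0,0,0,0,0],[-1,0,0,0,0,0,0],[0,0,0,0,0,0,0],[0,0,0,0,0,0,0]]'
cat > z.py <<'E'
from h import *
np.set_printoptions(precision=4,suppress=True)
p=shot("top");cv2.imwrite("pics/t9.png",p["pixels"][:,:,::-1])
for k,z in dict(nut_center=.02,nut_corner=.02,pin_top=.04,lever_grip=.074,spanner_grip=.019,spanner_jaw=.0175).items():
    print(k,[(round(m["confidence"],2),np.round(m["position"],0),atz(p,m["position"],z)) for m in ctrl.mark_of(p,k)[:3]])
w=shot("wrist")
a=cv2.resize(p["pixels"][150:270,150:350],(800,480))[:,:,::-1]
cv2.imwrite("pics/end.png",np.vstack([cv2.resize(a,(480,288)),cv2.resize(w["pixels"][:,:,::-1],(480,300))]))
E
python3 z.py
```

```text
t 35.60 r 84.1 lever 20.76 yaw 18.04 F tan -12.8 rad -2.7 z 3.5 Mz [2.2  1.47 0.21] w 0.0173
time: 36.85
tool_pos: [0.6587, 0.1812, 0.1865]
tool_rot: [-0.0, 0.988, 0.157, 0.0]
wrist_force: [-0.1, -0.3, -0.5]
gripper_width: 0.0438
gripper_force: 0.0
time: 37.85
tool_pos: [0.5455, 0.1442, 0.2257]
tool_rot: [-0.0, 0.988, 0.157, 0.001]
wrist_force: [-0.5, -0.3, 0.0]
gripper_width: 0.0439
gripper_force: 0.0
nut_center []
nut_corner []
pin_top [(0.47, array([302., 212.]), array([ 0.5739, -0.0354,  0.04  ]))]
lever_grip []
spanner_grip [(0.91, array([394., 352.]), array([ 0.1839, -0.2888,  0.019 ])), (0.81, array([263., 207.]), array([0.5895, 0.0763, 0.019 ]))]
spanner_jaw [(0.92, array([230., 213.]), array([0.5728, 0.1669, 0.0175])), (0.81, array([420., 358.]), array([ 0.1676, -0.3621,  0.0175])), (0.5, array([271., 310.]), array([0.3026, 0.0524, 0.0175]))]
```

View pics/end.png

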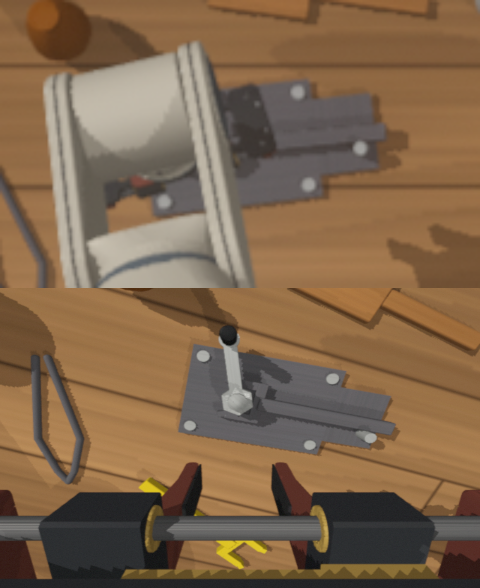

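The spanner is on the nut with its handle bearing on the pin, the lever has turned clockwise by about 68°, and the gripper is clear of everything.

```bash
python3 -c "
from rig import ctrl
print(ctrl.close_job())"
```

```text
the job is handed in; nothing more can be done
None
```

The job is handed in: the dark spanner sits on the lower nut with its handle against the brace pin, and the jam nut is tight at about 16 N at the knob. Everything is let go and nothing else was touched; I didn't measure the lower nut's final angle, but its movement was limited to the few degrees of play before the handle met the pin.

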